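# Stack two tins on the spring lift and hold them down at the gauge

## Robot

A 6-joint arm with a two-finger parallel gripper is mounted at the origin on the work surface. World frame = base frame: x ahead of the robot, y to its left, z up, the work surface at z = 0. Lengths are in m, angles in rad, forces in N, time in s.
With the tool pointing down it reaches from about 0.35 to 0.975 m from the base axis. Payload 7.1 kg.
Tool frame: the origin (TCP) lies midway between the tips of the shut fingers; the grasp point (between the pads) lies 19 mm behind it; z points along the fingers, x is the direction in which the jaws open and shut, and the axes are right-handed (so a half turn about z gives the same grasp; the last joint's range is limited). The gripper opens to 88 mm and grips with 3 to 60 N. Pads are 20 mm wide; open, the fingers measure 115 mm over their backs; the gripper's body (75 mm by 178 mm) begins 61 mm behind the grasp point.
Start: joints at [1.272, 0.423, 1.63, -0, 1.089, -0.019], TCP at [0.173, 0.601, 0.223] pointing down, gripper open.
Joint ranges: [-3, 3], [-0.9, 2.11], [0.09, 2.58], [-1.31, 4.45], [0.11, 2.69], [-2.54, 2.54]. Speed limits (rad/s): [2.39, 2.39, 3.01, 3.14, 3.14, 3.14].

## Interface

Orientations are given as a unit quaternion [w, x, y, z].
In Python, from station import move_pose, movel, movej, command_gripper, wait, inverse_kinematics, read_camera, camera_info, MotionError, job_done, get_time, get_joint_pos, get_qvel, get_effort, get_tcp_pos, get_ee_rot, get_ft_force, get_ft_torque, get_grip_width gives the robot as it stands. Calls block until the motion is done:
- move_pose(position, orientation): joint-space move of the TCP to a pose.
- movel(position, frame=None, v=0.15, until_force=None): straight line of the TCP; frame=None keeps the orientation; v is the mean speed in m/s. With until_force (N) it stops when the force on the tool has changed by that much, and returns True; else False.
- movej(angles): joint-space move.
- command_gripper(opening): opening from 0.0 (shut) to 1.0 (fully open); the grip force is fixed at half the most; returns when the fingers have stopped.
- wait(seconds).
- inverse_kinematics(position, orientation): joint angles nearest the present ones, or None.
- read_camera(name): name is "scene" or "top" or "wrist"; returns the picture (420x560x3 uint8, red, green, blue); there is no depth.
- camera_info(name): a dict with "intrinsics" (3x3 intrinsics, pixels), "T" (4x4, takes a point from camera to world coordinates); the wrist camera has in their place "tool_from_camera" (4x4, takes a point from camera to tool coordinates, whose origin is the TCP and whose axes are the tool frame's). Camera axes: x right, y up, looking along -z (the intrinsics and any distortion apply to the point x, -y, -z); pixel columns grow to the right and rows downward; lengths in m; the calibration is good to about 2 mm. A picture is of the moment at which its call begins: read the wrist's pose just before it. camera_info takes no time and is no camera call.
A pose or a line that the arm cannot do raises MotionError and nothing moves.
- job_done(): hands the job in, once; it reports no verdict.
Readings, each from a call of its own:
- get_time(): time.
- get_joint_pos(): joint angles.
- get_qvel(): joint speeds.
- get_effort(): joint torques, N m.
- get_tcp_pos(): TCP position.
- get_ee_rot(): TCP orientation.
- get_ft_force(): force on the tool from outside, world axes, zero at the start.
- get_ft_torque(): the same for the moment, N m.
- get_grip_width(): opening from 0.0 (shut) to 1.0 (fully open).
Only numpy, scipy, OpenCV 4.12 (cv2) and the standard library are available. Lean on these libraries where they do the work, as an engineer would, in place of code of your own. Each camera call takes 0.05 s, during which the arm holds its last target. There are 200 camera calls.

## Task

Put the deep flat tin squarely on the spring lift's carrier plate and let go, then put the shallow flat tin squarely on top of it and let go, all edges in line. Then push down on the shallow tin's lid until it is level with the top of the gauge pointer beside it, and finish while still holding it down there so that a keeper can be fitted: do not let it come up. Leave the gauge as it is set, and leave the bottle, jar and carton where they stand.

Things in the scene. Friction and masses are not known exactly. Their poses are not given: they have to be found in the camera images.
- deep_tin: the deeper of two gold-coloured flat fish tins, 106 (x) x 60 (y) x 32 (z) mm, corners rounded 12 mm, about 0.25 kg. Origin at the centre of its underside, x along its length, z up. It starts lying flat on the bench on one side of the lift, with no other tin on that side.
- shallow_tin: the shallower tin: same 106 x 60 mm outline but 20 mm high, about 0.14 kg. Origin at the centre of its underside, x along its length, z up. Starts flat on the bench on the other side of the lift.
- shallow_tin_top (a point): centre of the shallow tin's flat lid, 20 mm above that tin's origin
- carrier: the lift's aluminium carrier plate, 106 (x) x 60 (y) x 6 mm, same outline as the tins. Origin at the centre of its TOP face, x towards the gauge post, z up. It slides straight down, staying level, at most 40 mm; at rest its top is 105 mm above the bench. The spring lifts with 9 N at rest plus 0.3 N per mm sunk; plate and tins (5 N) alone do not sink it.
- stand: the lift's fixed stand: a grey base plate 12 mm thick lying on the bench, 120 mm wide (y), reaching from 65 mm behind to 125 mm ahead (x) of the carrier's axis, and a central tube 36 mm across under the carrier. Origin on the bench under the carrier's centre, same axes as the carrier. Beside the carrier there is free air for the fingers.
- gauge: the dark steel gauge pointer, 8 mm wide, on a collar clamped (slips at 20 N) to an upright post (12 mm across, top 162 mm above the bench, 95 mm from the carrier's centre along +x). Origin on the pointer's TOP face at its tip, 64 mm from the carrier's centre, 11 mm clear of the tins' end. Top set 127 to 143 mm above the bench; the unpressed pile of both tins is 157 mm high.
- sauce_bottle: bystander: an amber sauce bottle, 66 mm across, 230 mm high; origin at the centre of its underside
- jar: bystander: a glass jar, 76 mm across, 100 mm high; origin at the centre of its underside
- carton: bystander: a brown carton, 70 (x) x 150 (y) x 90 (z) mm; origin at the centre of its underside
Not all that is in view belongs to the job. What is shaped like the shallow_tin but black or pink is not meant.

How it is judged:
By the outcome, as a careful person would: the job done as asked, in the order asked, and still so for the second after the job is handed in, while the arm keeps its last pose, push and grip.
It also fails if it takes over 69 s, if anything falls off the work surface, if the arm or the gripper's body presses on something with over 40 N, if the wrist force passes 120 N, or if a joint passes its speed limit or range.

## Working session

There is one attempt and no reset: what is moved stays moved. The work goes in short steps, each a Python script; the robot and the scene stay as the last script left them, time stands still between calls to the robot, and variables do not carry over. Pictures are saved under pics/ and viewed, about 8 in all and at most 12, crops included, and the job is handed in when it is done.

```bash
mkdir -p pics; ls
python3 - <<'E'
from station import *
import cv2,numpy as np
for n in("scene","top"):
    im=read_camera(n); cv2.imwrite(f"pics/{n}0.png",im[:,:,::-1])
    i=camera_info(n); print(n,{k:(np.round(v,4).tolist() if hasattr(v,'shape') or isinstance(v,list) else v) for k,v in i.items()})
print(camera_info("wrist"),get_time(),get_ee_rot())
E
```

```text
pics
scene {'intrinsics': [[398.6551, 0.0, 278.688], [0.0, 398.6551, 218.3034], [0.0, 0.0, 1.0]], 'T': [[-0.8898, -0.2574, 0.3768, 0.8972], [0.4562, -0.5215, 0.721, 0.6318], [0.0109, 0.8135, 0.5815, 0.6238], [0.0, 0.0, 0.0, 1.0]]}
top {'intrinsics': [[536.456, 0.0, 275.4053], [0.0, 536.456, 211.4712], [0.0, 0.0, 1.0]], 'T': [[0.0094, 0.9863, -0.1646, 0.3455], [-1.0, 0.0088, -0.0043, -0.0111], [-0.0027, 0.1646, 0.9864, 1.4179], [0.0, 0.0, 0.0, 1.0]]}
{'intrinsics': array([[367.18523237,   0.        , 281.03986762],
       [  0.        , 367.18523237, 214.72797772],
       [  0.        ,   0.        ,   1.        ]]), 'tool_from_camera': array([[ 9.99998830e-01, -1.36017394e-03, -7.00359594e-04,
         5.84514844e-04],
       [-1.50356159e-03, -9.58330035e-01, -2.85659383e-01,
        -7.85719815e-02],
       [-2.82629185e-04,  2.85660102e-01, -9.58330959e-01,
        -1.62558741e-01],
       [ 0.00000000e+00,  0.00000000e+00,  0.00000000e+00,
         1.00000000e+00]])} 0.1 [ 4.03966051e-04  7.98809765e-01  6.01583304e-01 -5.70299923e-04]
```

View pics/scene0.png

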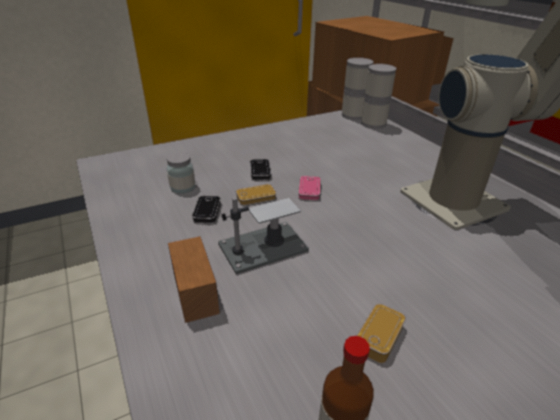

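View pics/top0.png

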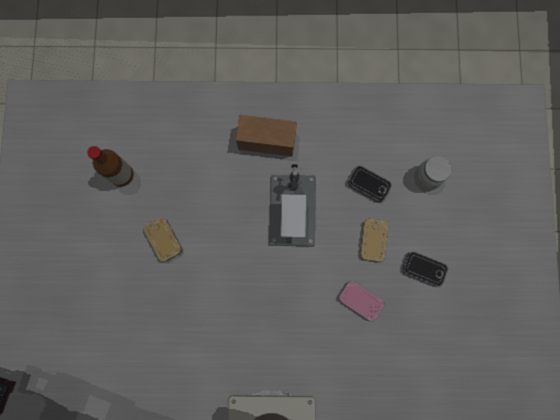

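The gold tins are at top-view (162,240), scene (381,330), alone on the left, and top-view (374,240), scene (257,193), on the right. The look-alikes are black at top (370,184) and (425,269) and pink at (361,301). The lift is at (294,215) with the pointer above it in the image. The left tin should be the deep one because it stands alone on its side. I'll measure both and check a crop.

```bash
cat > h.py <<'E'
from station import *
import cv2,numpy as np
from scipy.spatial.transform import Rotation as R
def campose(n,tp=None,rot=None):
    i=camera_info(n); K=np.array(i["intrinsics"])
    if n!="wrist": return K,np.array(i["T"])
    q=np.array(rot); T=np.eye(4); T[:3,:3]=R.from_quat(q[[1,2,3,0]]).as_matrix(); T[:3,3]=tp
    return K,T@np.array(i["tool_from_camera"])
def rays(px,K,T):
    px=np.atleast_2d(np.asarray(px,float))
    d=np.c_[(px[:,0]-K[0,2])/K[0,0],-(px[:,1]-K[1,2])/K[1,1],-np.ones(len(px))]
    return T[:3,3],d@T[:3,:3].T
def onplane(px,K,T,z):
    o,d=rays(px,K,T); return o+d*((z-o[2])/d[:,2])[:,None]
def proj(P,K,T):
    p=(np.atleast_2d(P)-T[:3,3])@T[:3,:3]
    return np.c_[K[0,0]*p[:,0]/-p[:,2]+K[0,2],K[1,1]*p[:,1]/p[:,2]+K[1,2]]
def snap(n,name):
    tp,rt=get_tcp_pos(),get_ee_rot(); im=read_camera(n); cv2.imwrite(f"pics/{name}.png",im[:,:,::-1])
    K,T=campose(n,tp,rt); np.savez(f"pics/{name}.npz",K=K,T=T); return im,K,T
def down(yaw):  # tool z down, tool x at angle yaw (mod pi near the joint middle handled by caller)
    c,s=np.cos(yaw),np.sin(yaw)
    q=R.from_matrix(np.array([[c,s,0],[s,-c,0],[0,0,-1]])).as_quat(); return [float(v) for v in q[[3,0,1,2]]]
E
python3 - <<'E'
from h import *
im=cv2.imread("pics/top0.png")[:,:,::-1]; K,T=campose("top")
hsv=cv2.cvtColor(im,cv2.COLOR_RGB2HSV)
def blobs(m,zs,lo=200,hi=4000):
    c,_=cv2.findContours(m.astype(np.uint8),cv2.RETR_EXTERNAL,cv2.CHAIN_APPROX_NONE)
    for k in c:
        a=cv2.contourArea(k)
        if lo<a<hi:
            for z in zs:
                p=onplane(k[:,0,:],K,T,z)[:,:2]
                r=cv2.minAreaRect((p*1000).astype(np.float32)); print(cv2.boundingRect(k),a,z,r)
g=(hsv[...,0]>14)&(hsv[...,0]<32)&(hsv[...,1]>60)&(hsv[...,2]>60)
blobs(g[:, :],[.02,.032])
s=np.zeros(g.shape,bool); s[170:250,260:330]=True
print(im[215,294],im[195,294],im[215,275])
blobs(s&(im.min(2)>120),[.105])
S=cv2.imread("pics/scene0.png"); t=cv2.imread("pics/top0.png")
z=lambda a,x,y,w,h:cv2.resize(a[y:y+h,x:x+w],(400,300),interpolation=cv2.INTER_CUBIC)
cv2.imwrite("pics/crop1.png",np.vstack([np.hstack([z(S,331,295,100,75),z(S,215,158,100,75)]),np.hstack([z(S,210,190,100,75),z(t,244,160,100,75)])]))
for y in (0,1.57,-1.57,3.14): print(y,down(y), inverse_kinematics([.5,0,.25],down(y)))
E
```

```text
(361, 219, 27, 42) 862.0 0.02 ((507.03125, -263.5357360839844), (61.44715118408203, 105.74923706054688), 82.32586669921875)
(361, 219, 27, 42) 862.0 0.032 ((505.6448669433594, -261.3688049316406), (60.91963195800781, 104.8414077758789), 82.32585906982422)
(144, 218, 37, 43) 894.5 0.02 ((503.35101318359375, 291.53192138671875), (110.22261047363281, 62.54847717285156), 29.84520149230957)
(144, 218, 37, 43) 894.5 0.032 ((501.9961242675781, 288.9338073730469), (109.27641296386719, 62.01152038574219), 29.845218658447266)
[133 135 137] [128 131 134] [51 52 53]
(282, 195, 24, 42) 906.0 0.105 ((555.1770629882812, -50.552162170410156), (102.9101333618164, 57.33091354370117), 0.422271728515625)
0 [0.0, 1.0, 0.0, 0.0] [-2.38022475e-02  2.04440603e-01  1.87577051e+00 -4.44089210e-16
  1.06138154e+00 -2.38022475e-02]
1.57 [0.0, 0.7073882691671998, 0.7068251811053661, 0.0] [-2.38022475e-02  2.04440603e-01  1.87577051e+00 -4.44089210e-16
  1.06138154e+00 -1.59380225e+00]
-1.57 [0.0, 0.7073882691671998, -0.7068251811053661, 0.0] [-2.38022475e-02  2.04440603e-01  1.87577051e+00 -4.44089210e-16
  1.06138154e+00  1.54619775e+00]
3.14 [0.0, 0.0007963267107332633, 0.9999996829318346, 0.0] None
```

View pics/crop1.png

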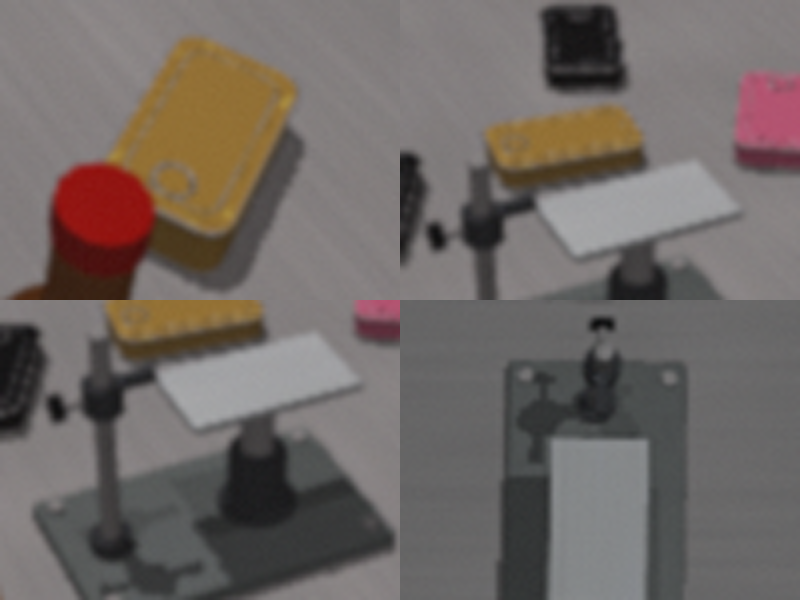

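The crop confirms it: the left tin (upper left panel) has a clearly thicker side, so it is deep, and the right one (upper right) is thin. I'll take wrist views of the lift and the deep tin.

Run:
```python
from h import *
y=np.radians(119.8); ty=np.array([np.sin(y),-np.cos(y)])
c=np.array([.502,.289])-.08*ty
move_pose([c[0],c[1],.22],down(y)); wait(.2); snap("wrist","w_deep")
Y=np.pi/2
move_pose([.49,-.05,.27],down(Y)); wait(.2); snap("wrist","w_l1")
movel([.62,-.05,.27],v=.3); wait(.2); snap("wrist","w_l2")
# tilted: tool z tilted forward (+x)
movel([.47,-.05,.2],v=.3)
a=np.radians(30); Rm=R.from_quat(np.array(down(Y))[[1,2,3,0]])
Rt=R.from_euler('y',-a)*Rm; q=Rt.as_quat()[[3,0,1,2]]
print(Rt.as_matrix()[:,2])
try: move_pose([.46,-.05,.19],[float(v) for v in q]); wait(.2); snap("wrist","w_l3")
except MotionError as e: print(e)
print(get_time(),get_tcp_pos())
ims=[cv2.imread(f"pics/{n}.png") for n in("w_deep","w_l1","w_l2","w_l3")]
cv2.imwrite("pics/m1.png",cv2.resize(np.vstack([np.hstack(ims[:2]),np.hstack(ims[2:])]),(800,600),interpolation=cv2.INTER_AREA))
```

```text
[ 0.5        0.        -0.8660254]
5.8833 [ 0.461353   -0.05001096  0.19042893]
```

View pics/m1.png

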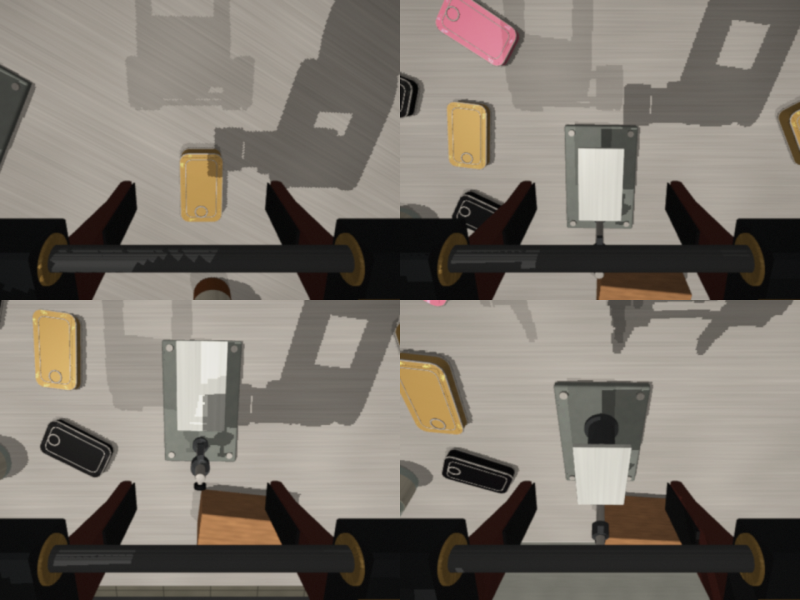

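The finger bar (mosaic rows 240–270) hides the pointer side. The pointer shows only in panel 3, at (200,450). I'll add an oblique side view and a reversed (yaw −90°) view of the pointer.

Run:
```python
from h import *
Rm=R.from_quat(np.array(down(0))[[1,2,3,0]])
for th,p in((50,[.60,-.035,.25]),(35,[.60,-.02,.25]),):
    q=(R.from_euler('x',-np.radians(th))*Rm).as_quat()[[3,0,1,2]]
    try:
        movel([.47,-.05,.25],v=.3); move_pose(p,[float(v) for v in q]); wait(.2); snap("wrist","w_s"); print("ok",th);break
    except MotionError as e: print(th,e)
move_pose([.53,-.05,.24],down(-np.pi/2)); wait(.2); snap("wrist","w_r")
print(get_time(),get_tcp_pos(),get_joint_pos())
ims=[cv2.imread(f"pics/{n}.png") for n in("w_s","w_r")]
cv2.imwrite("pics/m2.png",np.hstack([cv2.resize(i,(400,300),interpolation=cv2.INTER_AREA) for i in ims]))
```

```text
ok 50
9.875 [ 0.53005037 -0.04898176  0.23921423] [-1.14174843e-01  2.67926860e-01  1.81858352e+00 -6.52148982e-04
  1.05671692e+00  1.45375121e+00]
```

View pics/m2.png

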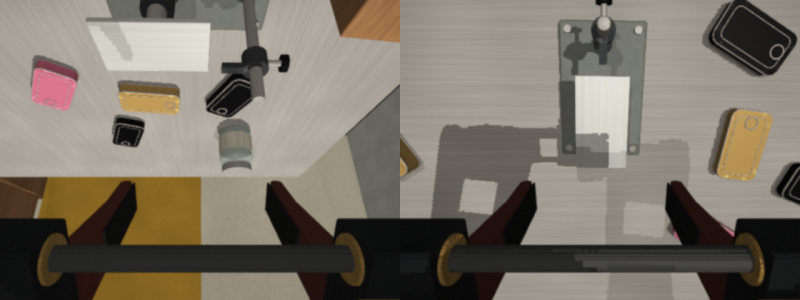

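The side view shows the carrier (mosaic (150,45)), the pointer arm (230,60) and the collar (255,60). The reversed view shows the post at (603,15). I'll zoom on the pointer and fit the carrier.

```bash
cat >> h.py <<'E'
def load(n):
    d=np.load(f"pics/{n}.npz"); return cv2.imread(f"pics/{n}.png")[:,:,::-1],d["K"],d["T"]
def rect(mask,K,T,z,lo=1500):
    c,_=cv2.findContours(mask.astype(np.uint8),cv2.RETR_EXTERNAL,cv2.CHAIN_APPROX_NONE)
    out=[]
    for k in c:
        if cv2.contourArea(k)>lo:
            r=cv2.minAreaRect((onplane(k[:,0,:],K,T,z)[:,:2]*1000).astype(np.float32)); (w,h)=r[1]
            a=r[2] if w>h else r[2]-90
            out.append((np.round(r[0],1),round(max(w,h),1),round(min(w,h),1),round((a+90)%180-90,2),cv2.boundingRect(k)))
    return out
def gold(im):
    h=cv2.cvtColor(np.ascontiguousarray(im),cv2.COLOR_RGB2HSV); return (h[...,0]>12)&(h[...,0]<32)&(h[...,1]>70)&(h[...,2]>60)
def near(name,z,thr,ctr,rad=.09):
    im,K,T=load(name)
    m=(im.min(2)>thr)
    return im,K,T,m
E
python3 - <<'E'
from h import *
C=np.array([.555,-.0505,.105])
for n in("w_l1","w_l2","w_r","w_s"):
    im,K,T=load(n)
    p=proj(C,K,T)[0]; 
    cor=proj(C+np.array([[53,30,0],[53,-30,0],[-53,-30,0],[-53,30,0]])/1000,K,T)
    roi=np.zeros(im.shape[:2],np.uint8); cv2.fillConvexPoly(roi,(p+(cor-p)*1.25).astype(np.int32),1)
    px=im[int(p[1]),int(p[0])]
    sat=im.max(2).astype(int)-im.min(2)
    m=(roi>0)&(im.min(2)>190)
    print(n,p,px,np.round(cor).tolist(),[rect(m&(im.min(2)>t),K,T,.105,800) for t in(190,205)])
im,K,T=load("w_deep"); 
for z in(.032,): print(rect(gold(im),K,T,z))
im,K,T=load("w_r")
print(rect(gold(im),K,T,.02))
a=load("w_s")[0][50:150,230:390,::-1]; b=load("w_r")[0][0:100,220:380,::-1]; c=load("w_l2")[0][180:280,220:380,::-1]
cv2.imwrite("pics/z1.png",np.vstack([cv2.resize(a,(640,400),interpolation=cv2.INTER_CUBIC),np.hstack([cv2.resize(v,(320,200),interpolation=cv2.INTER_CUBIC) for v in(b,c)])]))
E
```

```text
w_l1 [278.38203528 260.265519  ] [216 214 205] [[308.0, 309.0], [249.0, 309.0], [246.0, 207.0], [311.0, 207.0]] [[(array([555. , -48.9]), 104.1, 58.0, -0.92, (250, 208, 63, 101))], [(array([554.7, -52.8]), 102.2, 48.4, -1.14, (251, 209, 53, 99))]]
w_l2 [279.57766648 122.81182007] [214 211 203] [[313.0, 183.0], [247.0, 183.0], [243.0, 57.0], [316.0, 57.0]] [[(array([555. , -48.9]), 104.6, 58.5, -0.7, (247, 58, 71, 125))], [(array([526.7, -34.7]), 47.5, 30.3, -1.35, (280, 58, 38, 60))]]
w_r [283.71102881 173.59142994] [219 217 208] [[245.0, 106.0], [323.0, 106.0], [318.0, 235.0], [248.0, 235.0]] [[(array([564.9, -49.2]), 84.7, 58.1, -0.77, (246, 107, 75, 106))], [(array([568.4, -49.4]), 77.2, 56.9, -0.94, (247, 107, 74, 98))]]
w_s [214.6475457   70.27058947] [218 217 206] [[294.0, 33.0], [291.0, 100.0], [151.0, 100.0], [119.0, 33.0]] [[(array([555.3, -49.2]), 104.6, 58.5, -0.8, (125, 32, 169, 68))], [(array([555.8, -47. ]), 102.7, 52.4, -0.67, (150, 34, 143, 61))]]
[(array([498.3, 289. ]), 114.3, 60.9, 29.94, (252, 208, 60, 103))]
[(array([ 507.3, -260.4]), 106.6, 69.0, -7.23, (438, 152, 84, 101))]
```

View pics/z1.png

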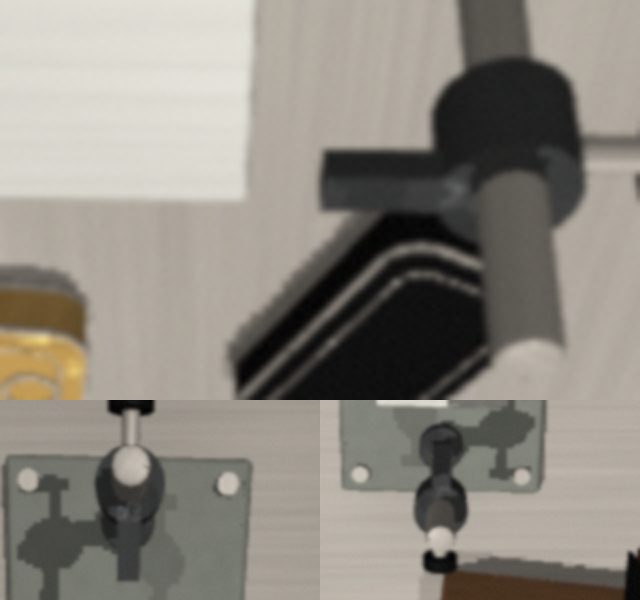

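Carrier: (555.0, −49.0) mm, yaw −0.8°, agreeing across the views. In the side view the pointer's tip is at about (309.9, 94–102) px. Next I triangulate the pointer and fetch the deep tin.

```bash
cat >> h.py <<'E'
def settle(p,tol=.0004):
    """line to p, then correct the steady error once or twice"""
    p=np.array(p,float); c=p.copy()
    for _ in range(3):
        wait(.15); e=p-np.array(get_tcp_pos())
        if np.abs(e).max()<tol: break
        c=c+e; movel(c.tolist(),v=.05)
    return np.round(np.array(get_tcp_pos())*1000,2)
E
python3 - <<'E'
from h import *
_,K,T=load("w_s"); _,K2,T2=load("w_r")
for v,y in((94.4,-.0459),(102.1,-.0539)):
    o,d=rays([309.9,v],K,T); print("z at y",o+d[0]*((y-o[1])/d[0,1]))
A=[];b=[]
for px,KK,TT in(([309.9,98.2],K,T),([283.7,89.5],K2,T2)):
    o,d=rays(px,KK,TT); d=d[0]/np.linalg.norm(d[0]); M=np.eye(3)-np.outer(d,d); A.append(M); b.append(M@o)
P=np.linalg.lstsq(np.vstack(A),np.hstack(b),rcond=None)[0]; print("tri",P, proj(P,K,T),proj(P,K2,T2))
y=np.radians(-60.06); x0=[.5019,.2905]
move_pose(x0+[.12],down(y)); print(settle(x0+[.12]),get_ee_rot())
movel(x0+[.006],v=.1); print(settle(x0+[.005]),get_ft_force())
command_gripper(0.); print(get_grip_width()*88)
movel(x0+[.2],v=.2); wait(.2); print(get_grip_width()*88,get_ft_force(),get_time())
E
```

```text
z at y [ 0.61875822 -0.0459      0.12995547]
z at y [ 0.6193644  -0.0539      0.12934522]
tri [ 0.61903838 -0.04984789  0.12960464] [[309.86850198  98.20052273]] [[283.6982312   89.46917039]]
[501.8  290.64 119.94] [ 1.76388727e-05  8.65775815e-01 -5.00432051e-01 -1.64578803e-05]
[501.92 290.49   5.02] [-0.25692634  0.36712508  0.01045098]
59.81278519014787
59.702956277558606 [-0.76375816  0.26207188 -1.94264243] 16.3
```

The gauge top is about 129.6 mm, with three estimates agreeing within 0.6 mm, and the tin is gripped at 59.8 mm. Now I place it and look from above with the gripper raised.

Run:
```python
from h import *
C=[.555,-.049]; y=np.radians(-90.8)
move_pose(C+[.2],down(y)); movel(C+[.135],v=.15); print(settle(C+[.135]))
movel(C+[.1115],v=.05); print(settle(C+[.1110]),get_ft_force())
movel(C+[.1085],v=.02,until_force=2.5); wait(.2); print(get_tcp_pos(),get_ft_force())
command_gripper(1.); wait(.2)
movel(C+[.25],v=.25); wait(.3)
im,K,T=snap("wrist","w_p1")
print(rect(gold(im),K,T,.137),get_time())
# shallow view
y=np.radians(-97.3); ty=np.array([np.sin(y),-np.cos(y)])
c=np.array([.507,-.262])-.03*ty
move_pose([c[0],c[1],.2],down(y)); wait(.4); im,K,T=snap("wrist","w_sh"); print(rect(gold(im),K,T,.02),get_time())
cv2.imwrite("pics/m3.png",np.hstack([cv2.resize(load(n)[0][:330,100:460,::-1],(400,366)) for n in("w_p1","w_sh")]))
```

```text
[554.88 -48.93 134.77]
[554.96 -49.01 110.94] [ 0.05855334 -0.46030852 -2.51286307]
[ 0.55527309 -0.04903341  0.10890293] [-0.24037069 -0.11392614  5.10205142]
[(array([ 545.2, -197.4]), 75.3, 48.1, -7.17, (434, 170, 79, 96)), (array([554.7, -48.4]), 105.4, 60.8, -0.7, (241, 141, 81, 132))] 23.0
[(array([ 506.4, -264.1]), 105.6, 60.8, -7.19, (253, 168, 64, 104)), (array([524.2,   3.7]), 145.5, 30.6, -2.28, (0, 163, 43, 141))] 24.3417
```

View pics/m3.png

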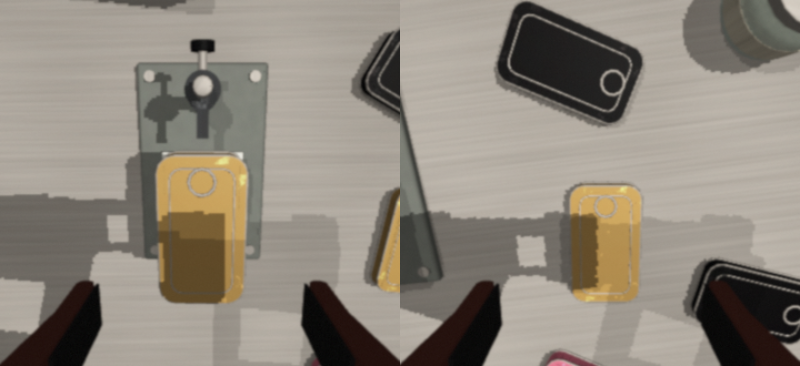

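The deep tin sits at (554.7, −48.4), yaw −0.7°, within 0.7 mm of the carrier. The shallow tin is at (506.4, −264.1), yaw −7.2°, with the black tin clear of the fingers. Next is picking and stacking it.

Run:
```python
from h import *
x0=[.5064,-.2641]; y=np.radians(-97.2)
move_pose(x0+[.12],down(y)); movel(x0+[.03],v=.15); settle(x0+[.03])
movel(x0+[.005],v=.05); print(settle(x0+[.004]),get_ft_force())
command_gripper(0.); print(get_grip_width()*88)
movel(x0+[.22],v=.25); wait(.1); print(get_grip_width()*88)
C=[.5549,-.0488]; y=np.radians(-90.75)
move_pose(C+[.24],down(y)); movel(C+[.165],v=.15); settle(C+[.165])
movel(C+[.1425],v=.05); print(settle(C+[.1420]),get_ft_force())
movel(C+[.1395],v=.02,until_force=2.5); wait(.2); print(get_tcp_pos(),get_ft_force())
command_gripper(1.); wait(.2)
movel(C+[.26],v=.25); wait(.3)
im,K,T=snap("wrist","w_p2")
print(rect(gold(im),K,T,.157),get_time()); snap("scene","s2")
a=load("w_p2")[0][:330,100:460,::-1]; b=load("s2")[0][165:275,190:310,::-1]
cv2.imwrite("pics/m4.png",np.hstack([cv2.resize(a,(400,366)),cv2.resize(b,(400,366),interpolation=cv2.INTER_CUBIC)]))
```

```text
[ 506.31 -264.06    3.94] [ 0.67646217 -0.18700675 -0.45093662]
59.95677719387801
59.453217543967696
[554.88 -48.8  141.93] [ 0.45567093 -0.65106711 -0.89623023]
[ 0.55520112 -0.04882231  0.1396427 ] [1.78145828 0.27763536 3.48014276]
[(array([555.3, -48.1]), 105.9, 60.8, -0.61, (239, 141, 85, 137))] 36.0083
```

View pics/m4.png

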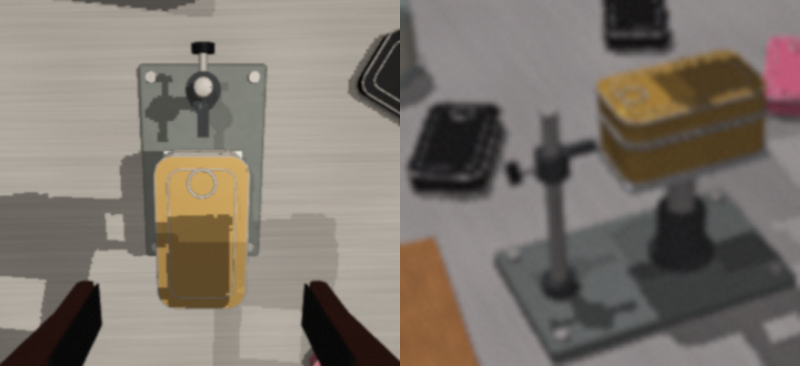

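Both tins are stacked with edges in line (lid centre (555.3, −48.1), yaw −0.6°), and the pointer is untouched. Now I press with shut fingers at yaw ≈ 0, so the wrist camera sees the pointer from the side.

Run:
```python
from h import *
C=[.555,-.0487]; y=np.radians(-.75)
command_gripper(0.)
move_pose(C+[.2],down(y)); settle(C+[.2])
movel(C+[.163],v=.15); print(settle(C+[.163]),get_ft_force())
print(movel(C+[.150],v=.01,until_force=2.5),get_tcp_pos(),get_ft_force())
G=.1296
movel(C+[G+.003],v=.04); print(settle(C+[G],.0003)); wait(.3); print(get_tcp_pos(),get_ft_force(),get_time())
snap("wrist","w_f"); snap("scene","s3")
a=load("w_f")[0][:,:,::-1]; b=load("s3")[0][165:275,190:310,::-1]
cv2.imwrite("pics/m5.png",np.hstack([cv2.resize(a,(400,300)),cv2.resize(b,(327,300),interpolation=cv2.INTER_CUBIC)]))
```

```text
[554.91 -48.69 162.8 ] [-0.8280872  -0.29257035  0.44748354]
True [ 0.55492666 -0.0487114   0.15681102] [0.06157595 0.38655373 3.61219427]
[555.06 -48.74 129.62]
[ 0.55504306 -0.04869288  0.12958652] [-3.23963392 -0.39756276 12.17231662] 43.0417
```

View pics/m5.png

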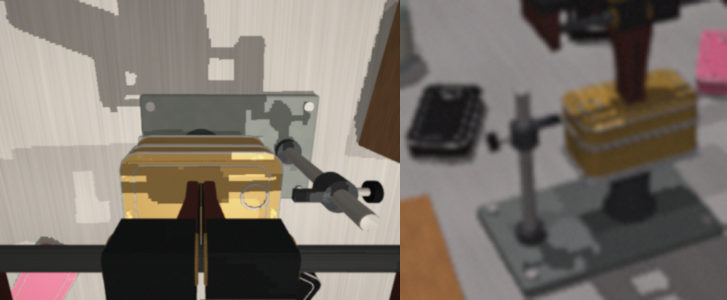

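The lid touched at 156.8 mm (157 expected) and is now held at 129.6 mm with 12.2 N, as the spring predicts. Last check: a close crop of pointer against lid with projected reference marks.

Run:
```python
from h import *
im,K,T=load("w_f"); c,s=np.cos(np.radians(-.8)),np.sin(np.radians(-.8))
def W(x,y,z): return [.555+c*x-s*y,-.049+s*x+c*y,z]
o=np.array([320,170]); crop=cv2.resize(np.ascontiguousarray(im[170:290,320:480,::-1]),(800,600),interpolation=cv2.INTER_CUBIC)
for z,col in((.1266,(0,0,255)),(.1296,(0,255,0)),(.1326,(255,0,0))):
    P=proj(np.array([W(64,4,z),W(64,-4,z),W(53,20,z),W(53,-20,z)]),K,T); print(z,P.round(1).tolist())
    q=[tuple(((p-o+.5)*5-.5).astype(int).tolist()) for p in P]
    cv2.line(crop,q[0],q[1],col,1); cv2.line(crop,q[2],q[3],col,1)
cv2.imwrite("pics/z2.png",crop); print(get_tcp_pos(),get_ft_force())
```

```text
0.1266 [[-25390.0, 1680.8], [17508.1, 1295.0], [-3272.2, 1488.6], [3567.8, 1414.2]]
0.1296 [[-25309.6, 1675.9], [17544.5, 1297.5], [-3270.4, 1487.9], [3569.4, 1414.8]]
0.1326 [[-25229.7, 1671.0], [17581.1, 1300.1], [-3268.5, 1487.1], [3571.0, 1415.5]]
[ 0.5550281  -0.04871143  0.12962272] [-3.7835586  -0.77404171 11.7095477 ]
```

View pics/z2.png

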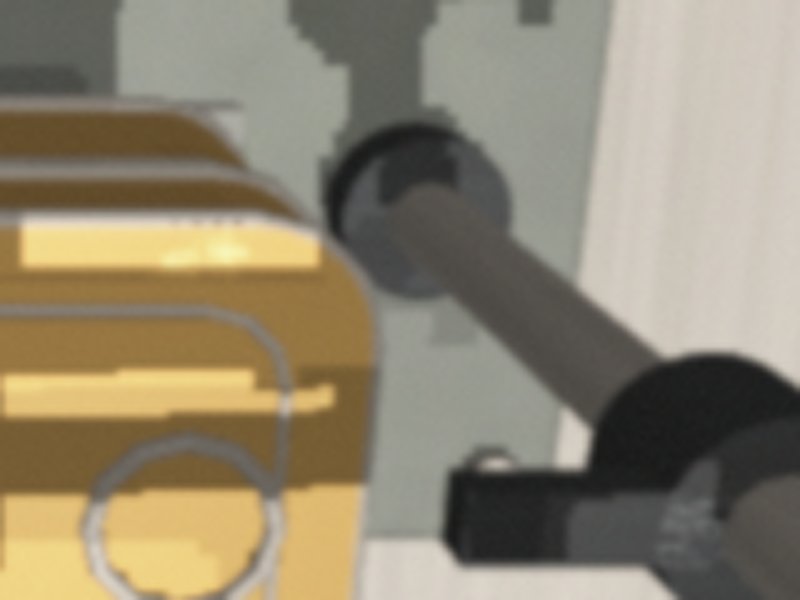

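My marks had a mm/m slip, so the lines fell outside. The crop shows the pointer's far top corner at about crop (470,565), i.e. pixel (413.6, 282.6). I'll redo the numbers.

Run:
```python
from h import *
im,K,T=load("w_f"); c,s=np.cos(np.radians(-.8)),np.sin(np.radians(-.8))
W=lambda x,y,z:[.555+(c*x-s*y)/1000,-.049+(s*x+c*y)/1000,z]
for z in(.1266,.1296,.1326): print(z,"ptr far corner, near corner, lid +x edge mid",proj(np.array([W(64,-4,z),W(64,4,z),W(53,10,z)]),K,T).round(1).tolist())
for cx in [(470,565),(378,330)]: print(320+(cx[0]+.5)/5-.5,170+(cx[1]+.5)/5-.5)
```

```text
0.1266 ptr far corner, near corner, lid +x edge mid [[409.5, 280.7], [411.1, 265.9], [389.8, 254.5]]
0.1296 ptr far corner, near corner, lid +x edge mid [[411.5, 283.5], [413.2, 268.5], [391.6, 257.0]]
0.1326 ptr far corner, near corner, lid +x edge mid [[413.7, 286.4], [415.4, 271.2], [393.4, 259.5]]
413.6 282.6
395.2 235.6
```

Run:
```python
from station import *
print(get_tcp_pos(),get_ft_force(),get_time()); job_done()
```

```text
[ 0.5550281  -0.04871143  0.12962272] [-3.7835586  -0.77404171 11.7095477 ] 43.1417
the job is handed in; nothing more can be done
```

The job is handed in at 43.1 s of the 69 s allowed. Both tins are stacked on the carrier, and the arm is still holding the lid down at 129.6 mm with about 12 N. That force matches what the spring should give at that depth.

- **Stacking:** I placed the deep tin (left side) on the carrier first, then the shallow gold tin on it, letting go of each. Wrist pictures put both centres within about 1 mm of the carrier's (555, −49) mm, and their yaw within 0.2° of its −0.8°.
- **Gauge height:** I measured the pointer top at 129.6 mm. Three estimates ranged from 129.3 to 130.0 mm.
- **Pressing:** The fingers touched the unpressed lid at 156.8 mm, against the stated 157 mm, so the arm's height reading is good.
- **Bystanders:** The fingers did not touch the gauge. I never moved near the bottle, jar or carton, but I did not re-measure where they stand.

**Check that disagreed:** a rough corner reading in the last close view gave about 128.7 mm for the pointer from its row and about 132.5 mm from its column. The lid edge in the same picture was shifted sideways by almost the same amount as the pointer. I took the column figure as camera bias and kept 129.6 mm. I expect the level to be right to about 1 mm.

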